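# Drive the worn bush out of the idler hub

## Task

Use the copper-nosed drift that stands in the wooden punch block to push the worn brass bush down through the aluminium hub until it drops into the hole of the steel nest block in which the hub sits. The casting is thin: feel for the bore, and until the bush is out never bear down on the hub with more than 30 N; the gripper must not touch the bush. Then lift the hub out and set it upright, flange down, in the middle of the cork pad, and do not disturb the tape measure and the spare breaker.

Things in the scene. Friction and masses are not known exactly. Their poses are not given: they have to be found in the camera images.
- nest_block: round steel nest block, 108 mm across and 48 mm high, fixed to the counter; origin at the centre of its underside, z up. Its top has a shallow round seat, 82 mm across and 3 mm deep, in which the hub's flange stands with 1 mm of play all round. A hole of 28 mm goes straight through its middle down to the counter
- block_hole (a point): centre of the hole's mouth in the floor of the nest block's seat, 45 mm above the counter
- hub: loose aluminium idler hub, 0.3 kg, standing in the seat of the nest block over its hole, underside 45 mm above the counter; origin at the centre of its flat underside, z up along the bore. Flange 80 mm across, 12 mm thick at the bottom; above it a round neck 46 mm across; top rim 45 mm above the underside. A straight 20 mm bore with next to no chamfer goes through
- bush: worn brass bush, 20 mm across, 18 mm long, 10 mm hole, pressed in the bore; origin at the centre of its lower face, z along its axis. At first its lower face is 5 to 9 mm above the hub's underside, its top about 20 mm below the rim. Friction holds it, about 8 to 17 N while it moves, until its top is 2 mm above the hub's underside; then it drops
- punch_block: wooden punch block, 74 x 140 x 48 mm (x, y, z), fixed; origin at the centre of its underside. It holds two thin steel pin punches near its ends (tops 69 mm above the counter, fixed) and, in its middle pocket, the drift
- drift_hole (a point): centre of the mouth of the punch block's middle pocket, 48 mm above the counter: a square pocket of 33 x 33 mm (x, y), 40 mm deep. The drift stands upright on its floor, nose down, but up to 6.5 mm off its centre along x and along y; the drift's own place is not measured
- cork_pad: cork pad lying fixed on the counter, 130 x 130 x 8 mm, origin at the centre of its underside. The punch block and the pad stand one on the left and one on the right of the nest block, either way round
- tape_measure: black and yellow tape measure, 37 x 74 x 64 mm, a bystander behind the work; origin at the centre of its underside
- spare_breaker: white modular breaker, 82 x 17 x 69 mm, standing behind the work, a bystander; origin at the centre of its underside
- drift_seat (a point): centre of that pocket's floor, 8 mm above the counter, on which the drift stands. Drift: 116 mm long, 0.24 kg; from the bottom up a copper nose 18.8 mm across and 60 mm long (its end slightly eased), a collar 30 mm across and 6 mm thick, a knurled steel handle 22 mm across and 50 mm long. Grip the handle just above the collar, which keeps it from sliding up through the fingers

How it is judged:
On the way:
1. the bush has dropped out of the bore into the nest block's hole while the hub still stands upright in its seat (height (world z) of bush below 0.025 m and horizontal distance between bush and block_hole below 0.02 m and distance of hub from where it was at the start of the episode below 0.004 m and angle between hub's own z axis and vertical below 0.06 rad), for 0.2 s.
At the end, for the whole second after the job is handed in: the hub stands still and upright (within 3.5 degrees), flange down on the cork pad, its axis within 25 mm of the pad's centre, and the bush lies at rest at the bottom of the nest block's hole (horizontal distance between hub and cork_pad below 0.025 m and height (world z) of hub between 0.006 and 0.011 m and angle between hub's own z axis and vertical below 0.06 rad and linear speed of each of hub, bush below 0.02 m/s and height (world z) of bush below 0.025 m and horizontal distance between bush and block_hole below 0.02 m); the robot touches nothing.
It fails at once if while the bush is still in the hub, the hub is pressed on to the nest block with more than 30 N (height (world z) of bush above 0.025 m and contact force between hub and nest_block above 30 N).
It fails at once if the gripper touches the bush (contact force between the arm and bush above 0.5 N).
It fails at once if the tape measure or the spare breaker is moved by more than 25 mm (distance of any of tape_measure, spare_breaker from where it was at the start of the episode above 0.025 m).
It also fails if it takes over 70 s, if anything falls off the work surface, if the arm or the gripper's body presses on something with over 40 N, if the wrist force passes 120 N, or if a joint passes its speed limit or range.

## Robot

A 6-joint arm with a two-finger parallel gripper is mounted at the origin on a cart in front of the work surface, level with it; the furniture and walls round the work are solid. World frame = base frame: x ahead of the robot, y to its left, z up, the work surface at z = 0. Lengths are in m, angles in rad, forces in N, time in s.
With the tool pointing down it reaches from about 0.25 to 0.725 m from the base axis. Payload 4 kg.
Tool frame: the origin (TCP) lies midway between the tips of the shut fingers; the grasp point (between the pads) lies 19 mm behind it; z points along the fingers, y is the line along which they close (so a half turn about z gives the same grasp; the last joint's range is limited). The gripper opens to 85 mm and grips with 20 to 120 N. Pads are 22 mm wide; open, the fingers measure 114 mm over their backs; the gripper's body (76 mm by 85 mm) begins 54 mm behind the grasp point. The pads swing forward as they close: fully open they stand 13 mm farther back than shut.
Start: joints at [1.101, 0.241, 0.005, 1.335, 0, 1.571], TCP at [0.226, 0.446, 0.202] pointing down, gripper open.
Joint ranges: [-2.72, 2.72], [-1.05, 1.87], [-1.09, 1.28], [-1.99, 2.15], [-1.42, 1.44], [-3.14, 3.14]. Speed limits (rad/s): [2.79, 2.79, 3.14, 3.14, 3.14, 3.14].

## Interface

Orientations are given as a unit quaternion [x, y, z, w].
In Python, from workcell import get_obs, camera, job_done, silhouettes gives the robot as it stands. The module is installed in compiled form; this text tells all that it offers.
- The arm moves only by the tool drive_tool, never from a script. Its argument "increments" is a list of rows, each a list of 3 entries, a list of its own where there are three numbers: the shift along the world's x, y, z in mm, then the turn, a rotation vector about the world's x, y, z in degrees, then the opening, from 0 (shut) to 1 (fully open). A call has 1 to 8 rows; each row shifts and turns the commanded pose from where the row before left it; what a row does not reach is not made up. A row lasts 1/12 s, in which the tool goes at most 41.7 mm and 7.16 degrees, less where a joint would pass 70% of its speed; a pose out of reach is approached as far as the arm can. A call is refused whole if a number of a shift passes 41.7 or a number of a turn 7.16, either way. A call with a gripper value outside its range is refused whole. The fingers move at their own pace and stop on an object; the grip force is fixed at half the most. Time passes only in rows, so rows that do not move let the fingers close. It gives the time, the measured TCP pose, the force, the opening and the grip force at its end, in the units of the state.
- get_obs(): the state, without advancing time (a new reading comes with each control period).
- camera(name): name is "scene" or "top"; returns a dict with "image" (384x512x3 uint8, red, green, blue), "K" (3x3 intrinsics, pixels), "view" (4x4, takes a point from world to camera coordinates). Camera axes: x right, y down, z forward; pixel columns grow to the right and rows downward; lengths in m; the calibration is good to about 2 mm. A picture is of the moment at which its call begins. There is no depth.
- job_done(): hands the job in; it is judged then, once.
Trained networks look in a picture, given as the dict that the camera call returned (one of the last four; its "shot" number tells which), for a name from the list of things; names that differ only in an ending like _2 or _b are one class to them, and where a whole thing is asked for, a point or a joint stands for the part that bears it (a point fixed in the world has none). Each returns a list of dicts, best first, with "conf" (0 to 1); they miss things now and then, are a little off and sometimes report something else, mostly with a low value. They report only what shows in the picture. A call takes as long as a camera call.
- silhouettes(query, picture): "region" (384x512 bool, what is visible of it) and "bbox" ([left, top, right, bottom] in pixels, round what is visible of it).
The state is a dict: "clock": time; "joint_pos": joint angles; "joint_vel": joint speeds; "tau": joint torques, N m; "eef_pos": TCP position; "tool_rot": TCP orientation; "ft_force": force on the tool from outside, world axes, zero at the start; "ft_torque": the same for the moment, N m; "grip_width": finger opening in m; "grasp_force": force on a finger pad.
Only numpy, scipy, OpenCV 4.12 (cv2) and the standard library are available. Lean on these libraries where they do the work, as an engineer would, in place of code of your own. Each camera call takes 0.05 s, during which the arm holds its last target. There are 200 camera calls.

## Working session

There is one attempt and no reset: what is moved stays moved. The work goes in short steps, Python scripts to look and compute and a tool call to move; the robot and the scene stay as the last step left them, time stands still between calls to the robot, and variables do not carry over. Pictures are saved under pics/ and viewed, at most 10 in all, crops included, and the job is handed in when it is done.

Besides the shell and the picture viewer there is one more tool, called after "Call:" by a JSON object that holds its "name" and its "arguments", one argument or row to a line. drive_tool: Moves the arm, as the interface text tells. Its arguments: {"type":"object","properties":{"increments":{"type":"array"}},"required":["increments"]}

```bash
mkdir -p pics
cat > h.py <<'E'
import numpy as np, cv2
from workcell import get_obs, camera, job_done, silhouettes
def ray(c,uv):
    V=np.array(c["view"]);R=V[:3,:3];o=-R.T@V[:3,3]
    d=R.T@np.linalg.inv(c["K"])@np.array([uv[0],uv[1],1.]);return o,d
def atz(c,uv,z):
    o,d=ray(c,uv);return o+d*(z-o[2])/d[2]
def proj(c,p):
    V=np.array(c["view"]);q=np.array(c["K"])@(V[:3,:3]@np.array(p)+V[:3,3]);return q[:2]/q[2]
def tri(rs):
    A=0;b=0
    for o,d in rs:
        d=d/np.linalg.norm(d);P=np.eye(3)-np.outer(d,d);A=A+P;b=b+P@o
    return np.linalg.solve(A,b)
def save(n,im): cv2.imwrite(f"pics/{n}.png",im[:,:,::-1])
E
python3 - <<'E'
from h import *
print(get_obs())
im=[]
for n in("scene","top"):
    c=camera(n);im.append(c["image"]);save(n+"0",c["image"])
    V=np.array(c["view"]);print(n,-V[:3,:3].T@V[:3,3],V[2,:3],c["K"][0][0])
    for q in("nest_block","hub","bush","punch_block","drift_hole","cork_pad","tape_measure","spare_breaker","drift_seat"):
        for s in silhouettes(q,c)[:2]:
            r=s["region"];ys,xs=np.nonzero(r)
            print(q,round(s["conf"],2),s["bbox"],xs.mean().round(1),ys.mean().round(1),r.sum(),atz(c,(xs.mean(),ys.mean()),0.05).round(3))
E
```

```text
{'clock': 0.0, 'joint_pos': array([1.10099959e+00, 2.41402732e-01, 3.72843345e-03, 1.33514736e+00,
       6.22716082e-06, 1.57080997e+00]), 'joint_vel': array([ 0.0004274 , -0.00158007, -0.00013388,  0.00011311,  0.00067742,
        0.00084562]), 'tau': array([ 2.54387443e-03, -3.72316611e+01,  2.52409083e+01,  1.68967660e-02,
        1.81634232e-04,  1.12454038e-05]), 'eef_pos': array([0.22604767, 0.4452343 , 0.2006197 ]), 'tool_rot': array([ 2.32750663e-01,  9.72535914e-01, -9.84132962e-04, -2.38713408e-04]), 'ft_force': array([0.46244802, 0.05003655, 0.55694287]), 'ft_torque': array([0.00356524, 0.03561121, 0.01279589]), 'grasp_force': 0.0, 'grip_width': 0.08542659183931987}
scene [ 0.14893832 -0.49104578  0.61083267] [ 0.50905483  0.59722922 -0.61982291] 346.81900060436755
nest_block 0.69 [221.7, 213.2, 269.3, 255.4] 244.5 238.6 982 [ 0.489 -0.062  0.05 ]
nest_block 0.61 [271.1, 262.6, 354.0, 336.5] 311.7 300.7 3242 [ 0.486 -0.268  0.05 ]
hub 0.73 [227.4, 206.9, 261.6, 233.1] 244.3 221.2 764 [ 0.524 -0.017  0.05 ]
hub 0.62 [157.4, 168.0, 214.2, 204.7] 186.9 186.2 1239 [0.491 0.18
[... 824 characters left out ...]
12.3 779 [ 0.52  -0.021  0.05 ]
bush 0.67 [317.5, 202.8, 381.4, 238.8] 350.6 220.0 1484 [ 0.503 -0.247  0.05 ]
punch_block 0.93 [319.8, 201.6, 383.3, 241.0] 350.8 219.6 1562 [ 0.505 -0.248  0.05 ]
drift_hole 0.86 [322.8, 200.4, 385.6, 240.6] 350.4 219.6 1587 [ 0.505 -0.247  0.05 ]
cork_pad 0.76 [131.1, 182.4, 185.1, 235.4] 158.3 209.9 2510 [0.522 0.235 0.05 ]
tape_measure 0.61 [297.0, 135.4, 326.7, 151.7] 311.6 142.7 406 [ 0.697 -0.148  0.05 ]
spare_breaker 0.59 [215.6, 125.4, 225.1, 155.8] 219.6 140.2 254 [0.7   0.084 0.05 ]
drift_seat 0.65 [319.0, 198.9, 383.5, 239.5] 350.7 219.9 1566 [ 0.504 -0.247  0.05 ]
drift_seat 0.59 [239.5, 190.6, 283.7, 234.7] 260.0 211.2 759 [ 0.523 -0.02   0.05 ]
```

```bash
python3 -c "
import cv2,numpy as np
a=cv2.imread('pics/scene0.png');b=cv2.imread('pics/top0.png');cv2.imwrite('pics/both0.png',cv2.resize(np.vstack([a,b]),(400,600)))"
```

```text
(no output)
```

View pics/top0.png

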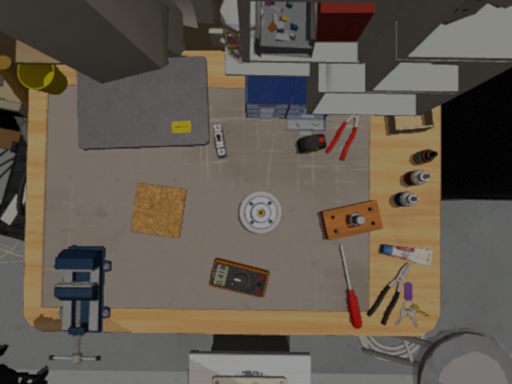

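View pics/scene0.png

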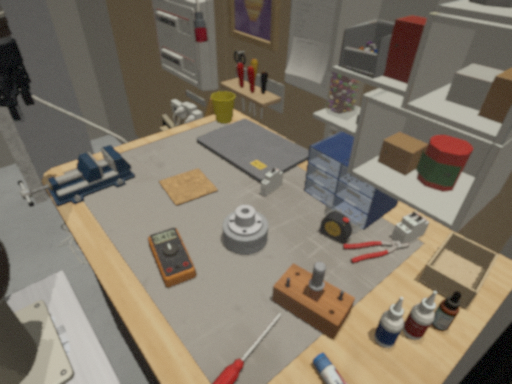

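The top view shows the nest and hub at (261,212), the drift at (356,220) in the wooden block (about 350,220), and the pad at (158,210). The tape (311,143) and breaker (219,141) are behind. I'll zoom in to measure.

Run:
```python
from h import *
t=cv2.imread('pics/top0.png');s=cv2.imread('pics/scene0.png')
def cr(i,x,y,w,h,k): return cv2.resize(i[y:y+h,x:x+w],None,fx=k,fy=k,interpolation=cv2.INTER_CUBIC)
A=cr(t,236,187,50,50,6);B=cr(t,312,187,80,50,6)[:, :480]
C=cr(s,215,195,60,60,5);D=cr(s,265,250,96,60,5)
o=np.zeros((600,780,3),np.uint8);o[:300,:300]=A;o[:300,300:780]=B;o[300:600,:300]=C;o[300:600,300:780]=D
cv2.imwrite('pics/crops.png',o)
```

```text
(no output)
```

View pics/crops.png

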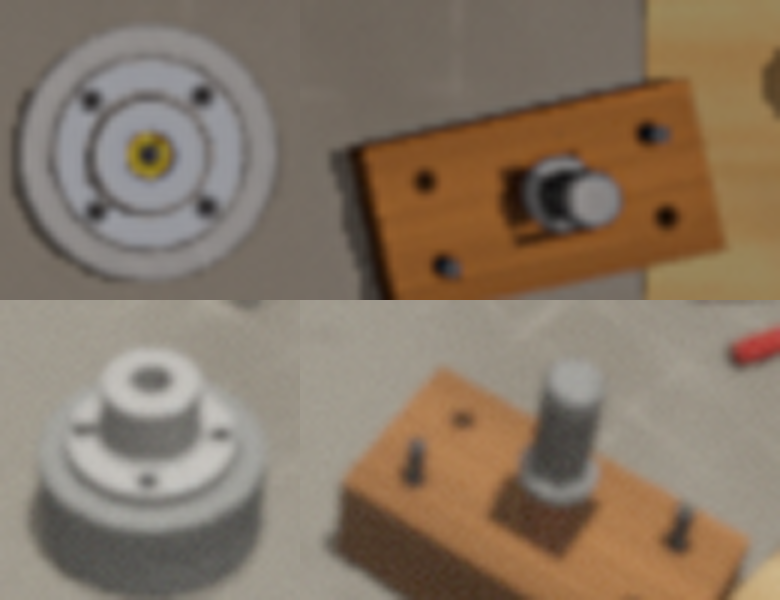

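The crops show the drift's top at about (360.4,219.6) in the top view and (319.6,266.0) in the scene view. The hub rim is at about (260.4,212.3) in the top view and (244.8,210.6) in the scene view.

Run:
```python
from h import *
t=camera("top");s=camera("scene")
for n,a,b,z in(("drift",(360.4,219.6),(319.6,266.),.124),("hub",(260.4,212.3),(244.8,210.6),.09)):
    p=tri([ray(t,a),ray(s,b)]);print(n,p.round(4),proj(t,p)-a,proj(s,p)-b,atz(t,a,z).round(4),atz(s,b,z).round(4))
for q,z in(("cork_pad",.008),("punch_block",.048)):
  P=[]
  for c in(t,s):
    m=silhouettes(q,c)[0]["region"].astype(np.uint8)
    k=cv2.findContours(m,0,2)[0];k=max(k,key=cv2.contourArea)
    if q=="cork_pad":
        W=np.array([atz(c,p[0],z)[:2] for p in k],np.float32);print(cv2.minAreaRect(W*1000))
    M=cv2.moments(m,True);P.append((M["m10"]/M["m00"],M["m01"]/M["m00"]))
    print(q,atz(c,P[-1],z).round(4))
  print(tri([ray(t,P[0]),ray(s,P[1])]).round(4))
# collar bottom/pocket check in top view: edges of collar circle
print(atz(t,(312+(558-300)/6-.4,187+194/6-.4),.074))
```

```text
drift [ 0.5084 -0.2544  0.1199] [ 0.43491584 -0.38464669] [-0.75177027  0.0093253 ] [ 0.5077 -0.2523  0.124 ] [ 0.5065 -0.2572  0.124 ]
hub [ 0.5215 -0.0211  0.0874] [ 0.31573527 -0.38023146] [-0.52059267 -0.00413378] [ 0.5206 -0.0203  0.09  ] [ 0.5205 -0.0242  0.09  ]
((521.1068115234375, 245.2993621826172), (129.9264678955078, 129.5072784423828), 83.02743530273438)
cork_pad [0.5208 0.2452 0.008 ]
((518.3818359375, 241.4212646484375), (135.493408203125, 132.12796020507812), 82.30880737304688)
cork_pad [0.5159 0.2374 0.008 ]
[5.207e-01 2.470e-01 1.000e-04]
punch_block [ 0.5046 -0.2481  0.048 ]
punch_block [ 0.487  -0.2687  0.048 ]
[ 0.5042 -0.2561  0.0178]
[ 0.50721066 -0.25125799  0.074     ]
```

Call:
{"name": "drive_tool", "arguments": {
  "increments": [
    [[14,-35,0],[0,0,-5.6],1],
    [[14,-35,0],[0,0,-5.6],1],
    [[14,-35,0],[0,0,-5.6],1],
    [[14,-35,0],[0,0,-5.6],1],
    [[14,-35,0],[0,0,-5.6],1],
    [[14,-35,0],[0,0,-5.6],1],
    [[14,-35,0],[0,0,-5.6],1],
    [[14,-35,0],[0,0,-5.6],1]
  ]
}}

```text
clock: 1.97
eef_pos: [0.3386, 0.1642, 0.2018]
tool_rot: [0.587, 0.809, 0.0, 0.0]
ft_force: [1.3, 0.4, -0.7]
grip_width: 0.0854
grasp_force: 0.0
```

Call:
{"name": "drive_tool", "arguments": {
  "increments": [
    [[14,-35,0],[0,0,0],1],
    [[14,-35,0],[0,0,0],1],
    [[14,-35,0],[0,0,0],1],
    [[14,-35,0],[0,0,0],1],
    [[14,-35,0],[0,0,0],1],
    [[14,-35,0],[0,0,0],1],
    [[14,-35,0],[0,0,0],1],
    [[14,-35,0],[0,0,0],1]
  ]
}}

```text
clock: 2.63
eef_pos: [0.4507, -0.1162, 0.2017]
tool_rot: [0.586, 0.81, 0.0, 0.0]
ft_force: [0.4, 0.4, 0.7]
grip_width: 0.0856
grasp_force: 0.0
```

Call:
{"name": "drive_tool", "arguments": {
  "increments": [
    [[14,-35,0],[0,0,0],1],
    [[14,-35,0],[0,0,0],1],
    [[14,-35,0],[0,0,0],1],
    [[14,-35,0],[0,0,0],1],
    [[0,0,0],[0,0,0],1],
    [[0,0,0],[0,0,0],1]
  ]
}}

```text
clock: 3.13
eef_pos: [0.5063, -0.2558, 0.2002]
tool_rot: [0.587, 0.81, -0.0, -0.001]
ft_force: [-0.8, -0.3, 0.1]
grip_width: 0.0853
grasp_force: 0.0
```

Call:
{"name": "drive_tool", "arguments": {
  "increments": [
    [[1,2,-25],[0,0,0],1],
    [[0,0,-25],[0,0,0],1],
    [[0,0,-25],[0,0,0],1],
    [[0,0,-25],[0,0,0],1],
    [[0,0,-20],[0,0,0],1],
    [[0,0,0],[0,0,0],1]
  ]
}}

```text
clock: 3.63
eef_pos: [0.5036, -0.249, 0.0774]
tool_rot: [0.585, 0.811, -0.001, -0.005]
ft_force: [-0.8, -0.3, -0.7]
grip_width: 0.0855
grasp_force: 0.0
```

Run:
```python
from h import *
c=camera("scene");i=c["image"];save("g1",cv2.resize(i[180:340,230:430],(800,600),interpolation=cv2.INTER_CUBIC))
```

```text
(no output)
```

View pics/g1.png

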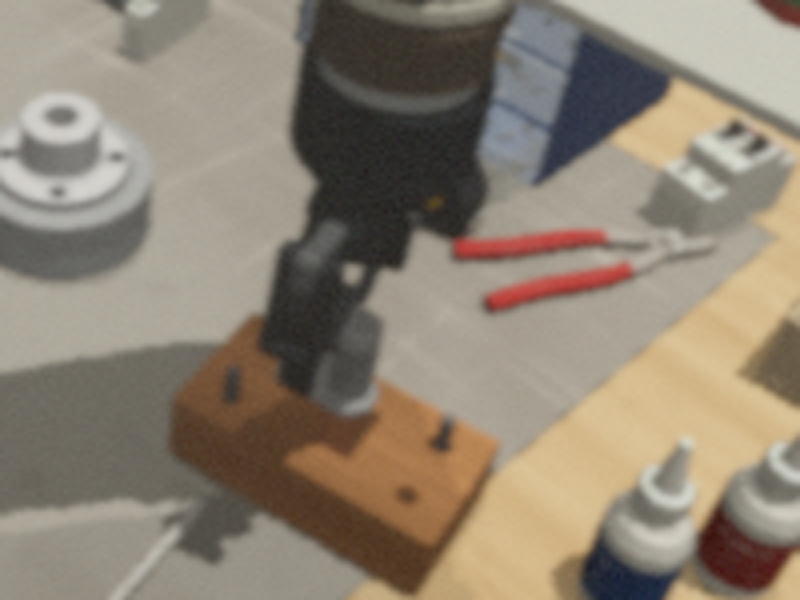

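The near finger is at (300,320) and the handle stands to its right at (355,350), with the collar at (345,395). I'll compare the projected tool axis with the handle.

Run:
```python
from h import *
o=get_obs();c=camera("scene");e=o["eef_pos"];print(e,o["tool_rot"])
for p in(e,(e[0],e[1],.099),(.507,-.2535,.074),(.507,-.2535,.124),(.506,-.257,.124)):
    q=proj(c,p);print(np.round(p,4),(q-[230,180])*[4,3.75])
y=np.array([.951,.312,0])
for k in(-.057,-.0425,.0425):
    q=proj(c,e+y*k+[0,0,.01]);print(k,(q-[230,180])*[4,3.75])
```

```text
[ 0.50505656 -0.24983191  0.07974003] [ 5.85177416e-01  8.10900202e-01 -3.59561442e-04 -2.85032898e-03]
[ 0.5051 -0.2498  0.0797] [332.28622485 372.62330505]
[ 0.5051 -0.2498  0.099 ] [337.26632797 348.01143392]
[ 0.507  -0.2535  0.074 ] [339.37896191 382.40166432]
[ 0.507  -0.2535  0.124 ] [353.00369322 317.28750171]
[ 0.506 -0.257  0.124] [357.35452945 322.73723381]
-0.057 [281.0483257  442.50652397]
-0.0425 [295.36363393 420.54191039]
0.0425 [371.00984527 304.47456672]
```

Call:
{"name": "drive_tool", "arguments": {
  "increments": [
    [[1,-3,0],[0,0,0],1],
    [[0,0,0],[0,0,0],0.3],
    [[0,0,0],[0,0,0],0],
    [[0,0,0],[0,0,0],0],
    [[0,0,0],[0,0,0],0],
    [[0,0,0],[0,0,0],0],
    [[0,0,0],[0,0,0],0],
    [[0,0,0],[0,0,0],0]
  ]
}}

```text
clock: 4.4
eef_pos: [0.5088, -0.2554, 0.0821]
tool_rot: [0.586, 0.81, 0.0, 0.001]
ft_force: [-0.6, -0.1, 4.1]
grip_width: 0.0192
grasp_force: 58.5
```

Call:
{"name": "drive_tool", "arguments": {
  "increments": [
    [[0,0,0],[0,0,0],0],
    [[0,0,0],[0,0,0],0],
    [[0,0,0],[0,0,0],0],
    [[0,0,0],[0,0,0],0]
  ]
}}

```text
clock: 4.73
eef_pos: [0.5088, -0.2554, 0.0821]
tool_rot: [0.586, 0.81, 0.0, 0.001]
ft_force: [-0.1, -0.9, 5.1]
grip_width: 0.0191
grasp_force: 58.7
```

Run:
```python
from h import *
c=camera("scene");i=c["image"];a=cv2.resize(i[220:330,260:370],(600,600),interpolation=cv2.INTER_CUBIC)
save("g2",a)
```

```text
(no output)
```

View pics/g2.png

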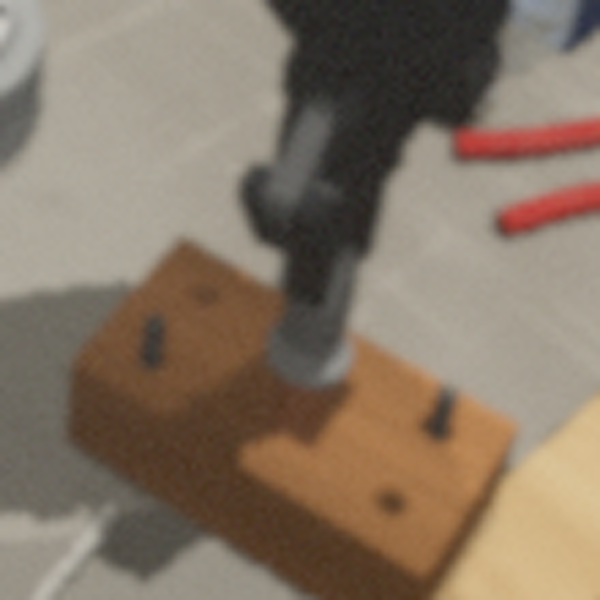

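The fingers hold the handle with the tips just above the collar (310,350), roughly centred. I'll lift it.

Call:
{"name": "drive_tool", "arguments": {
  "increments": [
    [[0,0,5],[0,0,0],0],
    [[0,0,10],[0,0,0],0],
    [[0,0,20],[0,0,0],0],
    [[0,0,25],[0,0,0],0],
    [[0,0,25],[0,0,0],0],
    [[0,0,20],[0,0,0],0],
    [[0,0,0],[0,0,0],0],
    [[0,0,0],[0,0,0],0]
  ]
}}

```text
clock: 5.45
eef_pos: [0.5088, -0.2554, 0.1872]
tool_rot: [0.586, 0.81, 0.0, 0.001]
ft_force: [-0.7, 0.5, -3.8]
grip_width: 0.0192
grasp_force: 58.9
```

Call:
{"name": "drive_tool", "arguments": {
  "increments": [
    [[2,33,0],[0,0,0],0],
    [[2,33,0],[0,0,0],0],
    [[2,33,0],[0,0,0],0],
    [[2,33,0],[0,0,0],0],
    [[2,33,0],[0,0,0],0],
    [[2,33,0],[0,0,0],0],
    [[0,0,0],[0,0,0],0],
    [[0,0,0],[0,0,0],0]
  ]
}}

```text
clock: 6.12
eef_pos: [0.5188, -0.0552, 0.1842]
tool_rot: [0.584, 0.812, -0.001, -0.002]
ft_force: [0.4, -1.2, -3.3]
grip_width: 0.0191
grasp_force: 58.9
```

Run:
```python
from h import *
o=get_obs();print(o["eef_pos"],o["ft_force"],o["tool_rot"])
s=camera("scene")["image"];save("s2",s);t=camera("top")["image"];save("t2",t)
a=cv2.resize(s[150:270,190:310],(600,600),interpolation=cv2.INTER_CUBIC)
save("g3",a)
```

```text
[ 0.51884884 -0.05524926  0.18421791] [ 0.37238959 -1.19161657 -3.30235098] [ 0.5842073   0.81160135 -0.00124711 -0.00187743]
```

View pics/g3.png

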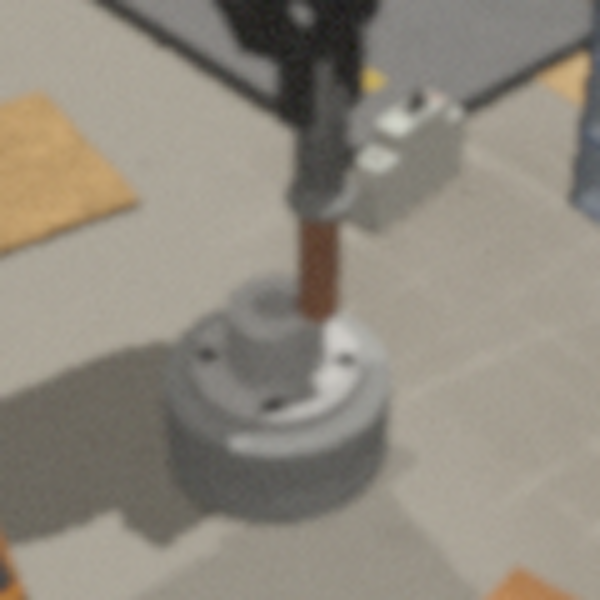

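The drift hangs upright, with its nose end centred near (318,309) in the crop, in front of and to the right of the rim (272,303). Next I'll work out the shift.

Run:
```python
from h import *
c=camera("scene")
h=atz(c,(244.8,210.6),.090)
for z in(.109,.111,.113):print(z,(h-atz(c,(253.3,211.4),z))*1000, atz(c,(253.3,211.4),z))
# collar centre: crop(322,195) z+60
print(atz(c,(190+321/5-.4,150+192/5-.4),.177))
```

```text
0.109 [  0.72032373  30.80638674 -19.        ] [ 0.51981948 -0.05498532  0.109     ]
0.111 [  2.19843057  32.5442587  -21.        ] [ 0.51834137 -0.05672319  0.111     ]
0.113 [  3.67653742  34.28213066 -23.        ] [ 0.51686326 -0.05846106  0.113     ]
[ 0.51705055 -0.05855086  0.177     ]
```

Call:
{"name": "drive_tool", "arguments": {
  "increments": [
    [[1,11,0],[0,0,0],0],
    [[1,11,0],[0,0,0],0],
    [[0,10,0],[0,0,0],0],
    [[0,0,-8],[0,0,0],0],
    [[0,0,-6],[0,0,0],0],
    [[0,0,0],[0,0,0],0],
    [[0,0,0],[0,0,0],0],
    [[0,0,0],[0,0,0],0]
  ]
}}

```text
clock: 6.93
eef_pos: [0.5222, -0.0255, 0.1723]
tool_rot: [0.586, 0.81, -0.0, -0.0]
ft_force: [0.3, 0.2, -3.6]
grip_width: 0.0189
grasp_force: 59.0
```

Run:
```python
from h import *
o=get_obs();print(o["eef_pos"],o["ft_force"])
s=camera("scene")["image"];t=camera("top")["image"]
a=cv2.resize(s[180:260,205:285],(600,600),interpolation=cv2.INTER_CUBIC)
save("g4",a)
```

```text
[ 0.52218627 -0.02546435  0.17228875] [ 0.26722896  0.18434043 -3.61804571]
```

View pics/g4.png

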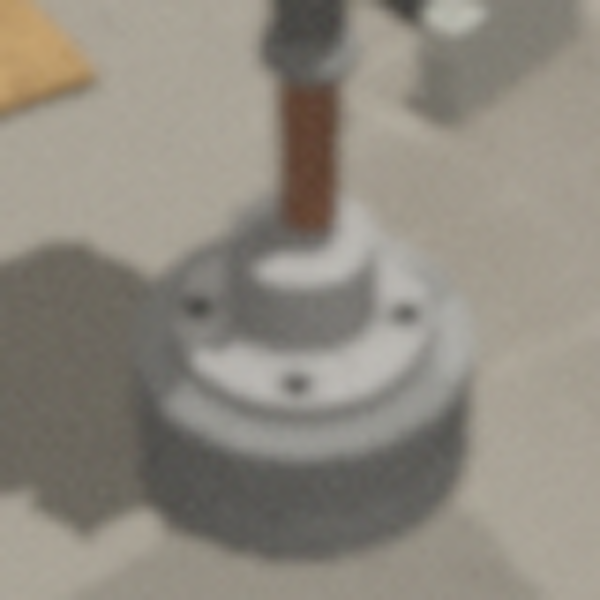

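The nose end (308,217) hangs over the rim centre (302,232), about 1 mm to the right. Shift slightly and feel downwards.

Call:
{"name": "drive_tool", "arguments": {
  "increments": [
    [[0,1,0],[0,0,0],0],
    [[0,0,-2],[0,0,0],0],
    [[0,0,-2],[0,0,0],0],
    [[0,0,-1],[0,0,0],0],
    [[0,0,0],[0,0,0],0],
    [[0,0,0],[0,0,0],0]
  ]
}}

```text
clock: 7.53
eef_pos: [0.5222, -0.0242, 0.1673]
tool_rot: [0.586, 0.81, -0.0, -0.0]
ft_force: [-0.0, -0.5, -2.5]
grip_width: 0.019
grasp_force: 59.0
```

Call:
{"name": "drive_tool", "arguments": {
  "increments": [
    [[0,0,-1],[0,0,0],0],
    [[0,0,0],[0,0,0],0],
    [[0,0,0],[0,0,0],0]
  ]
}}

```text
clock: 7.78
eef_pos: [0.5223, -0.0242, 0.1665]
tool_rot: [0.586, 0.81, -0.0, -0.0]
ft_force: [-0.5, -0.4, -2.6]
grip_width: 0.0189
grasp_force: 59.0
```

Call:
{"name": "drive_tool", "arguments": {
  "increments": [
    [[0,0,-1],[0,0,0],0],
    [[0,0,0],[0,0,0],0],
    [[0,0,0],[0,0,0],0]
  ]
}}

```text
clock: 8.03
eef_pos: [0.5223, -0.0241, 0.1655]
tool_rot: [0.586, 0.81, -0.0, -0.0]
ft_force: [0.4, 0.5, -2.4]
grip_width: 0.0197
grasp_force: 59.0
```

Call:
{"name": "drive_tool", "arguments": {
  "increments": [
    [[0,0,-1],[0,0,0],0],
    [[0,0,0],[0,0,0],0],
    [[0,0,0],[0,0,0],0]
  ]
}}

```text
clock: 8.28
eef_pos: [0.5223, -0.0242, 0.1644]
tool_rot: [0.586, 0.81, -0.0, -0.0]
ft_force: [-0.6, 0.8, -1.7]
grip_width: 0.019
grasp_force: 59.0
```

Call:
{"name": "drive_tool", "arguments": {
  "increments": [
    [[0,0,-1],[0,0,0],0],
    [[0,0,0],[0,0,0],0],
    [[0,0,0],[0,0,0],0]
  ]
}}

```text
clock: 8.53
eef_pos: [0.5225, -0.0242, 0.1637]
tool_rot: [0.586, 0.81, 0.0, 0.0]
ft_force: [-0.5, 0.4, -0.6]
grip_width: 0.019
grasp_force: 59.0
```

Call:
{"name": "drive_tool", "arguments": {
  "increments": [
    [[0,0,-0.5],[0,0,0],0],
    [[0,0,0],[0,0,0],0],
    [[0,0,0],[0,0,0],0]
  ]
}}

```text
clock: 8.78
eef_pos: [0.5223, -0.0241, 0.1629]
tool_rot: [0.586, 0.81, -0.0, -0.0]
ft_force: [-0.2, 1.0, -2.2]
grip_width: 0.0191
grasp_force: 59.0
```

Call:
{"name": "drive_tool", "arguments": {
  "increments": [
    [[0,0,-0.5],[0,0,0],0],
    [[0,0,0],[0,0,0],0],
    [[0,0,0],[0,0,0],0]
  ]
}}

```text
clock: 9.03
eef_pos: [0.5222, -0.0241, 0.1623]
tool_rot: [0.586, 0.81, -0.0, -0.0]
ft_force: [0.4, 0.4, -2.2]
grip_width: 0.019
grasp_force: 59.0
```

Call:
{"name": "drive_tool", "arguments": {
  "increments": [
    [[0,0,-1],[0,0,0],0],
    [[0,0,0],[0,0,0],0],
    [[0,0,0],[0,0,0],0]
  ]
}}

```text
clock: 9.28
eef_pos: [0.5222, -0.0242, 0.1614]
tool_rot: [0.586, 0.81, -0.0, -0.0]
ft_force: [-1.1, 0.4, -1.9]
grip_width: 0.0193
grasp_force: 59.0
```

Call:
{"name": "drive_tool", "arguments": {
  "increments": [
    [[0,0,-1],[0,0,0],0],
    [[0,0,0],[0,0,0],0],
    [[0,0,0],[0,0,0],0]
  ]
}}

```text
clock: 9.53
eef_pos: [0.5223, -0.0242, 0.1604]
tool_rot: [0.586, 0.81, -0.0, -0.0]
ft_force: [1.0, 0.3, -3.1]
grip_width: 0.019
grasp_force: 59.0
```

Call:
{"name": "drive_tool", "arguments": {
  "increments": [
    [[0,0,-1],[0,0,0],0],
    [[0,0,0],[0,0,0],0],
    [[0,0,0],[0,0,0],0]
  ]
}}

```text
clock: 9.78
eef_pos: [0.5223, -0.0242, 0.1594]
tool_rot: [0.586, 0.81, -0.0, -0.0]
ft_force: [-0.4, -0.3, -1.9]
grip_width: 0.0192
grasp_force: 59.0
```

Call:
{"name": "drive_tool", "arguments": {
  "increments": [
    [[0,0,-1],[0,0,0],0],
    [[0,0,-1],[0,0,0],0],
    [[0,0,0],[0,0,0],0],
    [[0,0,0],[0,0,0],0]
  ]
}}

```text
clock: 10.12
eef_pos: [0.5223, -0.0242, 0.1574]
tool_rot: [0.586, 0.81, -0.0, -0.0]
ft_force: [0.3, -0.4, -3.0]
grip_width: 0.0191
grasp_force: 59.0
```

Call:
{"name": "drive_tool", "arguments": {
  "increments": [
    [[0,0,-1],[0,0,0],0],
    [[0,0,-1],[0,0,0],0],
    [[0,0,0],[0,0,0],0],
    [[0,0,0],[0,0,0],0]
  ]
}}

```text
clock: 10.45
eef_pos: [0.5223, -0.0242, 0.1554]
tool_rot: [0.586, 0.81, -0.0, -0.0]
ft_force: [-0.4, 1.5, -3.2]
grip_width: 0.019
grasp_force: 59.0
```

Run:
```python
from h import *
s=camera("scene")["image"];a=cv2.resize(s[180:260,205:285],(600,600),interpolation=cv2.INTER_CUBIC)
save("g5",a)
```

```text
(no output)
```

View pics/g5.png

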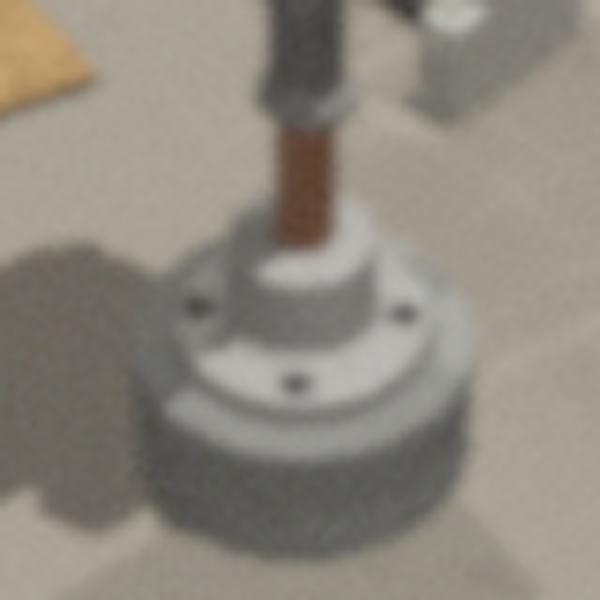

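The visible copper has shortened and its lower edge (305,247) is at the bore's front edge, so the nose is in the bore. On to the bush.

Call:
{"name": "drive_tool", "arguments": {
  "increments": [
    [[0,0,-2],[0,0,0],0],
    [[0,0,-2],[0,0,0],0],
    [[0,0,-2],[0,0,0],0],
    [[0,0,0],[0,0,0],0],
    [[0,0,0],[0,0,0],0]
  ]
}}

```text
clock: 10.92
eef_pos: [0.5222, -0.0242, 0.1492]
tool_rot: [0.586, 0.81, -0.0, -0.0]
ft_force: [-0.2, -0.3, -2.1]
grip_width: 0.0191
grasp_force: 59.0
```

Call:
{"name": "drive_tool", "arguments": {
  "increments": [
    [[0,0,-1],[0,0,0],0],
    [[0,0,-1],[0,0,0],0],
    [[0,0,0],[0,0,0],0],
    [[0,0,0],[0,0,0],0]
  ]
}}

```text
clock: 11.25
eef_pos: [0.5223, -0.0242, 0.1474]
tool_rot: [0.586, 0.81, -0.0, -0.0]
ft_force: [-0.0, 0.9, -2.0]
grip_width: 0.019
grasp_force: 59.0
```

Call:
{"name": "drive_tool", "arguments": {
  "increments": [
    [[0,0,-1],[0,0,0],0],
    [[0,0,-1],[0,0,0],0],
    [[0,0,0],[0,0,0],0],
    [[0,0,0],[0,0,0],0]
  ]
}}

```text
clock: 11.58
eef_pos: [0.5223, -0.0242, 0.1454]
tool_rot: [0.586, 0.81, -0.0, -0.0]
ft_force: [0.6, 0.2, -1.4]
grip_width: 0.0192
grasp_force: 59.0
```

Call:
{"name": "drive_tool", "arguments": {
  "increments": [
    [[0,0,-1],[0,0,0],0],
    [[0,0,-1],[0,0,0],0],
    [[0,0,0],[0,0,0],0],
    [[0,0,0],[0,0,0],0]
  ]
}}

```text
clock: 11.92
eef_pos: [0.5222, -0.0242, 0.1434]
tool_rot: [0.586, 0.81, -0.0, -0.0]
ft_force: [1.1, 0.6, -2.6]
grip_width: 0.0192
grasp_force: 59.0
```

Call:
{"name": "drive_tool", "arguments": {
  "increments": [
    [[0,0,-1],[0,0,0],0],
    [[0,0,0],[0,0,0],0],
    [[0,0,0],[0,0,0],0]
  ]
}}

```text
clock: 12.17
eef_pos: [0.5224, -0.0242, 0.1426]
tool_rot: [0.586, 0.81, 0.0, 0.0]
ft_force: [0.2, 0.5, -1.3]
grip_width: 0.0189
grasp_force: 59.0
```

Call:
{"name": "drive_tool", "arguments": {
  "increments": [
    [[0,0,-1],[0,0,0],0],
    [[0,0,0],[0,0,0],0],
    [[0,0,0],[0,0,0],0]
  ]
}}

```text
clock: 12.42
eef_pos: [0.5228, -0.0242, 0.1423]
tool_rot: [0.586, 0.81, 0.0, 0.001]
ft_force: [-1.4, -0.1, 4.1]
grip_width: 0.0188
grasp_force: 59.5
```

Call:
{"name": "drive_tool", "arguments": {
  "increments": [
    [[0,0,-1],[0,0,0],0],
    [[0,0,0],[0,0,0],0],
    [[0,0,0],[0,0,0],0]
  ]
}}

```text
clock: 12.67
eef_pos: [0.5231, -0.0242, 0.1416]
tool_rot: [0.586, 0.81, 0.001, 0.001]
ft_force: [-0.9, -0.2, 5.4]
grip_width: 0.0189
grasp_force: 59.9
```

Call:
{"name": "drive_tool", "arguments": {
  "increments": [
    [[0,0,-1],[0,0,0],0],
    [[0,0,0],[0,0,0],0],
    [[0,0,0],[0,0,0],0]
  ]
}}

```text
clock: 12.92
eef_pos: [0.5232, -0.0243, 0.1407]
tool_rot: [0.586, 0.81, 0.001, 0.001]
ft_force: [-0.6, -0.5, 6.7]
grip_width: 0.0194
grasp_force: 60.0
```

Call:
{"name": "drive_tool", "arguments": {
  "increments": [
    [[0,0,-1],[0,0,0],0],
    [[0,0,-1],[0,0,0],0],
    [[0,0,-1],[0,0,0],0]
  ]
}}

```text
clock: 13.17
eef_pos: [0.5234, -0.0244, 0.1383]
tool_rot: [0.586, 0.81, 0.001, 0.001]
ft_force: [-1.8, 0.3, 9.6]
grip_width: 0.0192
grasp_force: 60.1
```

Call:
{"name": "drive_tool", "arguments": {
  "increments": [
    [[0,0,-1],[0,0,0],0],
    [[0,0,-1],[0,0,0],0],
    [[0,0,-1],[0,0,0],0],
    [[0,0,-1],[0,0,0],0]
  ]
}}

```text
clock: 13.5
eef_pos: [0.5234, -0.0243, 0.1342]
tool_rot: [0.586, 0.81, 0.001, 0.001]
ft_force: [-1.3, -0.9, 9.2]
grip_width: 0.0191
grasp_force: 60.0
```

Call:
{"name": "drive_tool", "arguments": {
  "increments": [
    [[0,0,-1],[0,0,0],0],
    [[0,0,-1],[0,0,0],0],
    [[0,0,-1],[0,0,0],0],
    [[0,0,-1],[0,0,0],0]
  ]
}}

```text
clock: 13.83
eef_pos: [0.5236, -0.0245, 0.1307]
tool_rot: [0.586, 0.81, 0.001, 0.002]
ft_force: [-2.5, -0.0, 12.7]
grip_width: 0.019
grasp_force: 60.4
```

Call:
{"name": "drive_tool", "arguments": {
  "increments": [
    [[0,0,-1],[0,0,0],0],
    [[0,0,-1],[0,0,0],0],
    [[0,0,-1],[0,0,0],0],
    [[0,0,0],[0,0,0],0]
  ]
}}

```text
clock: 14.17
eef_pos: [0.5235, -0.0244, 0.1275]
tool_rot: [0.586, 0.81, 0.001, 0.002]
ft_force: [-0.7, -0.0, 7.7]
grip_width: 0.0189
grasp_force: 60.0
```

Call:
{"name": "drive_tool", "arguments": {
  "increments": [
    [[0,0,-1],[0,0,0],0],
    [[0,0,-1],[0,0,0],0],
    [[0,0,-1],[0,0,0],0],
    [[0,0,0],[0,0,0],0]
  ]
}}

```text
clock: 14.5
eef_pos: [0.5226, -0.0241, 0.123]
tool_rot: [0.586, 0.81, 0.0, 0.0]
ft_force: [-0.2, 1.2, -2.4]
grip_width: 0.0194
grasp_force: 58.9
```

Call:
{"name": "drive_tool", "arguments": {
  "increments": [
    [[0,0,-1],[0,0,0],0],
    [[0,0,-1],[0,0,0],0],
    [[0,0,-1],[0,0,0],0],
    [[0,0,0],[0,0,0],0]
  ]
}}

```text
clock: 14.83
eef_pos: [0.5218, -0.0241, 0.1185]
tool_rot: [0.586, 0.81, -0.0, -0.001]
ft_force: [0.4, 0.2, -2.4]
grip_width: 0.019
grasp_force: 58.9
```

Call:
{"name": "drive_tool", "arguments": {
  "increments": [
    [[0,0,-3],[0,0,0],0],
    [[0,0,0],[0,0,0],0],
    [[0,0,0],[0,0,0],0]
  ]
}}

```text
clock: 15.08
eef_pos: [0.522, -0.0241, 0.116]
tool_rot: [0.586, 0.81, -0.0, -0.0]
ft_force: [-0.4, 0.6, -2.2]
grip_width: 0.0192
grasp_force: 58.9
```

Call:
{"name": "drive_tool", "arguments": {
  "increments": [
    [[0,0,6],[0,0,0],0],
    [[0,0,10],[0,0,0],0],
    [[0,0,14],[0,0,0],0],
    [[0,0,14],[0,0,0],0],
    [[0,0,14],[0,0,0],0],
    [[0,0,14],[0,0,0],0],
    [[0,0,0],[0,0,0],0],
    [[0,0,0],[0,0,0],0]
  ]
}}

```text
clock: 15.75
eef_pos: [0.5234, -0.0244, 0.1901]
tool_rot: [0.586, 0.81, 0.001, 0.002]
ft_force: [0.3, 0.1, -2.3]
grip_width: 0.0191
grasp_force: 59.0
```

Call:
{"name": "drive_tool", "arguments": {
  "increments": [
    [[-2,-33,0],[0,0,0],0],
    [[-2,-33,0],[0,0,0],0],
    [[-2,-33,0],[0,0,0],0],
    [[-2,-33,0],[0,0,0],0],
    [[-2,-33,0],[0,0,0],0],
    [[-2,-33,0],[0,0,0],0],
    [[-2,-33,0],[0,0,0],0],
    [[0,0,0],[0,0,0],0]
  ]
}}

```text
clock: 16.42
eef_pos: [0.507, -0.2611, 0.1871]
tool_rot: [0.588, 0.809, -0.002, 0.0]
ft_force: [0.7, 0.2, -2.1]
grip_width: 0.019
grasp_force: 59.0
```

Call:
{"name": "drive_tool", "arguments": {
  "increments": [
    [[0,0,0],[0,0,0],0],
    [[0,0,0],[0,0,0],0]
  ]
}}

```text
clock: 16.58
eef_pos: [0.5076, -0.2549, 0.1874]
tool_rot: [0.586, 0.81, 0.0, -0.001]
ft_force: [-0.6, 0.3, -2.2]
grip_width: 0.0186
grasp_force: 59.0
```

Run:
```python
from h import *
t=camera("top");s=camera("scene")
i=np.hstack([cv2.resize(t["image"][187:237,236:286],(400,400),interpolation=cv2.INTER_CUBIC),cv2.resize(s["image"][195:255,215:275],(400,400),interpolation=cv2.INTER_CUBIC)]);save("g6",i)
```

```text
(no output)
```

View pics/g6.png

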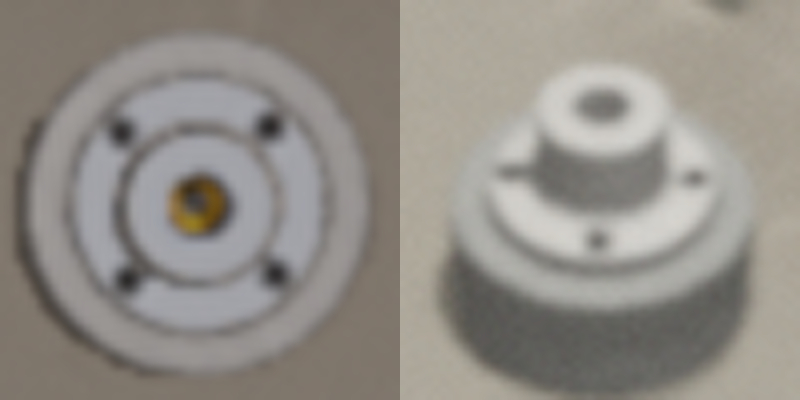

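The top view shows the brass deep and slightly off-centre at (200,205), so the bush is down in the block's hole. The hub is unmoved in its seat. Now I'll put the drift back in its pocket.

Call:
{"name": "drive_tool", "arguments": {
  "increments": [
    [[1,0,-20],[0,0,0],0],
    [[0,0,-25],[0,0,0],0],
    [[0,0,-25],[0,0,0],0],
    [[0,0,-20],[0,0,0],0],
    [[0,0,-10],[0,0,0],0],
    [[0,0,-2],[0,0,0],0],
    [[0,0,0],[0,0,0],0],
    [[0,0,0],[0,0,0],0]
  ]
}}

```text
clock: 17.35
eef_pos: [0.5105, -0.2552, 0.0879]
tool_rot: [0.585, 0.811, 0.0, 0.001]
ft_force: [-0.4, -0.1, -1.7]
grip_width: 0.019
grasp_force: 59.0
```

Call:
{"name": "drive_tool", "arguments": {
  "increments": [
    [[0,0,-1],[0,0,0],0],
    [[0,0,0],[0,0,0],0],
    [[0,0,0],[0,0,0],0]
  ]
}}

```text
clock: 17.6
eef_pos: [0.51, -0.2555, 0.0866]
tool_rot: [0.586, 0.81, 0.0, 0.001]
ft_force: [0.5, 0.3, -2.1]
grip_width: 0.0191
grasp_force: 59.0
```

Call:
{"name": "drive_tool", "arguments": {
  "increments": [
    [[0,0,-1.5],[0,0,0],0],
    [[0,0,-1],[0,0,0],0],
    [[0,0,-1],[0,0,0],0],
    [[0,0,0],[0,0,0],0],
    [[0,0,0],[0,0,0],0]
  ]
}}

```text
clock: 18.02
eef_pos: [0.5095, -0.2553, 0.0822]
tool_rot: [0.586, 0.81, -0.0, 0.0]
ft_force: [-0.1, -0.3, -0.5]
grip_width: 0.0193
grasp_force: 59.3
```

Seated. Release, rise, and move back over the hub.

Call:
{"name": "drive_tool", "arguments": {
  "increments": [
    [[0,0,0],[0,0,0],0.3],
    [[0,0,0],[0,0,0],0.6],
    [[0,0,0],[0,0,0],1],
    [[0,0,0],[0,0,0],1],
    [[0,0,0],[0,0,0],1],
    [[0,0,0],[0,0,0],1]
  ]
}}

```text
clock: 18.52
eef_pos: [0.5094, -0.2552, 0.0821]
tool_rot: [0.586, 0.81, 0.0, 0.0]
ft_force: [-0.6, -1.1, 0.3]
grip_width: 0.0839
grasp_force: 0.0
```

Call:
{"name": "drive_tool", "arguments": {
  "increments": [
    [[0,0,15],[0,0,0],1],
    [[0,0,25],[0,0,0],1],
    [[0,0,25],[0,0,0],1],
    [[0,0,0],[0,0,0],1],
    [[0,0,0],[0,0,0],1]
  ]
}}

```text
clock: 18.93
eef_pos: [0.5107, -0.2559, 0.149]
tool_rot: [0.586, 0.81, 0.0, 0.002]
ft_force: [0.1, 1.1, -0.8]
grip_width: 0.0852
grasp_force: 0.0
```

Call:
{"name": "drive_tool", "arguments": {
  "increments": [
    [[2,33,0],[0,0,0],1],
    [[2,33,0],[0,0,0],1],
    [[2,33,0],[0,0,0],1],
    [[2,33,0],[0,0,0],1],
    [[2,33,0],[0,0,0],1],
    [[2,33,0],[0,0,0],1],
    [[0,33,0],[0,0,0],1],
    [[0,0,0],[0,0,0],1]
  ]
}}

```text
clock: 19.6
eef_pos: [0.5203, -0.0189, 0.1458]
tool_rot: [0.583, 0.812, 0.0, -0.002]
ft_force: [0.8, -0.9, -0.2]
grip_width: 0.0852
grasp_force: 0.0
```

Call:
{"name": "drive_tool", "arguments": {
  "increments": [
    [[0,0,0],[0,0,0],1],
    [[0,0,0],[0,0,0],1]
  ]
}}

```text
clock: 19.77
eef_pos: [0.5208, -0.0242, 0.1461]
tool_rot: [0.586, 0.811, -0.001, -0.001]
ft_force: [-0.1, -0.2, -0.2]
grip_width: 0.0855
grasp_force: 0.0
```

Call:
{"name": "drive_tool", "arguments": {
  "increments": [
    [[1,0,-20],[0,0,0],1],
    [[0,0,-25],[0,0,0],1],
    [[0,0,-20],[0,0,0],1],
    [[0,0,-14],[0,0,0],1],
    [[0,0,-4],[0,0,0],1],
    [[0,0,0],[0,0,0],1],
    [[0,0,0],[0,0,0],1],
    [[0,0,0],[0,0,0],1]
  ]
}}

```text
clock: 20.43
eef_pos: [0.5234, -0.0248, 0.0651]
tool_rot: [0.586, 0.81, 0.001, 0.001]
ft_force: [1.2, -0.5, -0.9]
grip_width: 0.0856
grasp_force: 0.0
```

Call:
{"name": "drive_tool", "arguments": {
  "increments": [
    [[0,0,0],[0,0,0],0.5],
    [[0,0,0],[0,0,0],0],
    [[0,0,0],[0,0,0],0],
    [[0,0,0],[0,0,0],0],
    [[0,0,0],[0,0,0],0],
    [[0,0,0],[0,0,0],0],
    [[0,0,0],[0,0,0],0],
    [[0,0,0],[0,0,0],0]
  ]
}}

```text
clock: 21.1
eef_pos: [0.5224, -0.0241, 0.064]
tool_rot: [0.586, 0.81, -0.0, -0.0]
ft_force: [1.5, -0.1, -0.1]
grip_width: 0.0002
grasp_force: 0.0
```

Call:
{"name": "drive_tool", "arguments": {
  "increments": [
    [[0,0,2],[0,0,0],0],
    [[0,0,4],[0,0,0],0],
    [[0,0,6],[0,0,0],0],
    [[0,0,10],[0,0,0],0],
    [[0,0,10],[0,0,0],0],
    [[0,0,8],[0,0,0],0],
    [[0,0,0],[0,0,0],0],
    [[0,0,0],[0,0,0],0]
  ]
}}

```text
clock: 21.77
eef_pos: [0.5232, -0.0242, 0.1051]
tool_rot: [0.586, 0.81, 0.001, 0.001]
ft_force: [1.3, 0.0, -0.5]
grip_width: -0.0
grasp_force: 0.0
```

Run:
```python
from h import *
o=get_obs();print(o["eef_pos"],o["grip_width"],o["clock"])
t=camera("top");s=camera("scene")
i=np.hstack([cv2.resize(t["image"][170:270,190:290],(400,400),interpolation=cv2.INTER_CUBIC),cv2.resize(s["image"][150:270,180:300],(400,400),interpolation=cv2.INTER_CUBIC)]);save("g7",i)
```

```text
[ 0.52315299 -0.02419941  0.10510511] -3.655541641921841e-05 21.7667
```

View pics/g7.png

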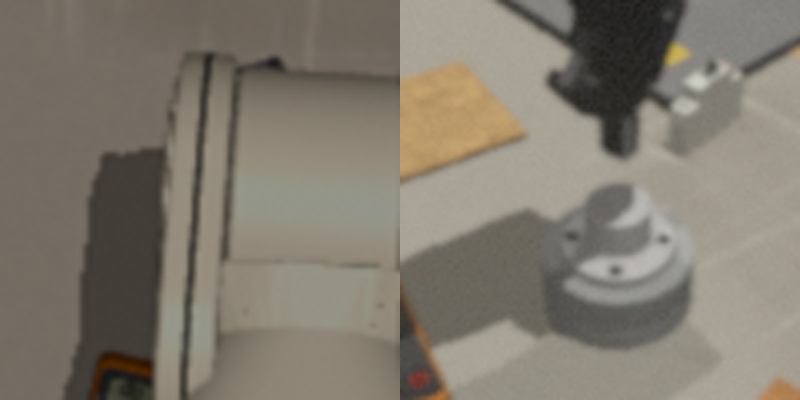

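Run:
```python
from h import *
s=camera("scene")
o=get_obs();e=o["eef_pos"]
for z in (.105,.115,.125,.135): print(z,proj(s,[e[0],e[1],z]))
print("tip seen",180+220/3.333,150+150/3.333,"rim",proj(s,[.5208,-.0222,.09]), "seen rim",180+215/3.333,150+198/3.333)
for z in(.105,.115,.125):print(atz(s,(246,195),z))
i=s["image"];save("g8",cv2.resize(i[130:250,185:305],(600,600),interpolation=cv2.INTER_CUBIC))
print(o["joint_pos"])
```

```text
0.105 [245.25711231 205.32488342]
0.115 [245.25074755 201.91183346]
0.125 [245.24428029 198.4438244 ]
0.135 [245.23770805 194.91951799]
tip seen 246.006600660066 195.004500450045 rim [244.34793536 210.10889404] seen rim 244.5064506450645 209.40594059405942
[0.54663811 0.00392838 0.105     ]
[ 0.53877583 -0.00585695  0.115     ]
[ 0.53091355 -0.01564229  0.125     ]
[-4.62305166e-02  3.48262217e-01 -1.10277097e-01  1.11311977e+00
 -2.56363599e-05  1.20547624e+00]
```

View pics/g8.png

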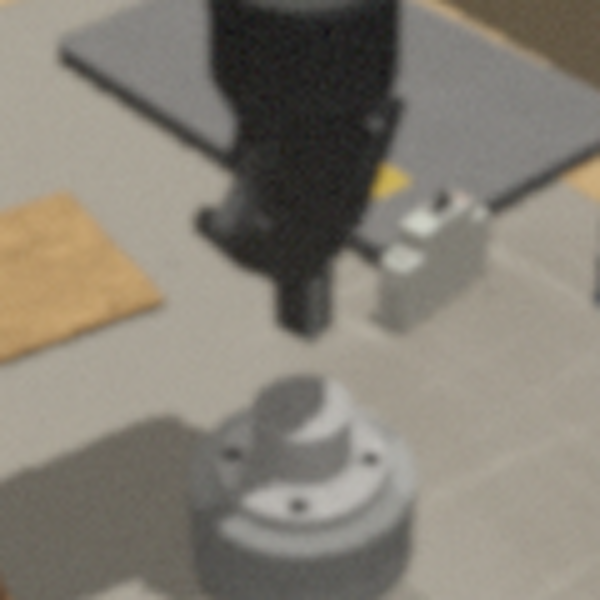

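The shut tips show at about (303,335) in the crop, roughly 25 mm higher than the reported TCP height would put them. The closed grip therefore passed just above the rim. The hub is unmoved. I'll reopen and go about 25 mm lower, watching the force.

Call:
{"name": "drive_tool", "arguments": {
  "increments": [
    [[0,0,0],[0,0,0],1],
    [[0,0,0],[0,0,0],1],
    [[0,0,0],[0,0,0],1],
    [[0,0,0],[0,0,0],1],
    [[0,0,0],[0,0,0],1],
    [[0,0,0],[0,0,0],1],
    [[0,0,-15],[0,0,0],1],
    [[0,0,-15],[0,0,0],1]
  ]
}}

```text
clock: 22.58
eef_pos: [0.5237, -0.0242, 0.0747]
tool_rot: [0.586, 0.81, 0.001, 0.001]
ft_force: [0.3, -0.1, -0.7]
grip_width: 0.0852
grasp_force: 0.0
```

Call:
{"name": "drive_tool", "arguments": {
  "increments": [
    [[0,0,-10],[0,0,0],1],
    [[0,0,-6],[0,0,0],1],
    [[0,0,-4],[0,0,0],1],
    [[0,0,-3],[0,0,0],1],
    [[0,0,0],[0,0,0],1],
    [[0,0,0],[0,0,0],1]
  ]
}}

```text
clock: 23.08
eef_pos: [0.5227, -0.0242, 0.0513]
tool_rot: [0.586, 0.81, 0.0, 0.0]
ft_force: [-0.5, -0.5, 0.0]
grip_width: 0.0853
grasp_force: 0.0
```

Call:
{"name": "drive_tool", "arguments": {
  "increments": [
    [[0,0,-4],[0,0,0],1],
    [[0,0,-4],[0,0,0],1],
    [[0,0,-3],[0,0,0],1],
    [[0,0,0],[0,0,0],1],
    [[0,0,0],[0,0,0],1]
  ]
}}

```text
clock: 23.5
eef_pos: [0.5221, -0.0242, 0.0397]
tool_rot: [0.586, 0.81, -0.0, -0.0]
ft_force: [0.5, 0.5, 0.2]
grip_width: 0.0855
grasp_force: 0.0
```

Call:
{"name": "drive_tool", "arguments": {
  "increments": [
    [[0,0,0],[0,0,0],0.65],
    [[0,0,0],[0,0,0],0.65],
    [[0,0,0],[0,0,0],0.65]
  ]
}}

```text
clock: 23.75
eef_pos: [0.5225, -0.0242, 0.0402]
tool_rot: [0.586, 0.81, 0.0, 0.0]
ft_force: [0.2, -0.3, 0.4]
grip_width: 0.0556
grasp_force: 0.0
```

Call:
{"name": "drive_tool", "arguments": {
  "increments": [
    [[0,0,0],[0,0,0],0.5],
    [[0,0,0],[0,0,0],0.4],
    [[0,0,0],[0,0,0],0.3],
    [[0,0,0],[0,0,0],0.3]
  ]
}}

```text
clock: 24.08
eef_pos: [0.5228, -0.0242, 0.0408]
tool_rot: [0.586, 0.811, 0.0, 0.001]
ft_force: [-0.5, 0.2, 5.4]
grip_width: 0.0463
grasp_force: 60.7
```

Call:
{"name": "drive_tool", "arguments": {
  "increments": [
    [[0,0,0],[0,0,0],0],
    [[0,0,0],[0,0,0],0],
    [[0,0,3],[0,0,0],0],
    [[0,0,5],[0,0,0],0],
    [[0,0,10],[0,0,0],0],
    [[0,0,15],[0,0,0],0],
    [[0,0,15],[0,0,0],0],
    [[0,0,0],[0,0,0],0]
  ]
}}

```text
clock: 24.75
eef_pos: [0.5246, -0.0243, 0.0911]
tool_rot: [0.586, 0.81, 0.001, 0.002]
ft_force: [0.8, -0.4, -3.6]
grip_width: 0.0461
grasp_force: 62.1
```

Run:
```python
from h import *
o=get_obs();print(o["eef_pos"],o["ft_force"],o["grip_width"],o["grasp_force"])
for n in("scene","top"):
  c=camera(n)
  for q in("hub","nest_block","cork_pad","bush"):
    for x in silhouettes(q,c)[:2]:print(n,q,round(x["conf"],2),x["bbox"],x["region"].sum())
```

```text
[ 0.52460762 -0.02428009  0.09113561] [ 0.77475472 -0.43378747 -3.56981107] 0.046101000516827056 62.074947729706764
scene hub 0.64 [226.0, 187.1, 263.2, 215.1] 637
scene nest_block 0.6 [221.0, 215.9, 268.2, 255.9] 1506
scene cork_pad 0.79 [158.1, 167.4, 215.8, 203.6] 1260
top cork_pad 0.63 [130.1, 184.7, 185.8, 236.1] 2485
```

Call:
{"name": "drive_tool", "arguments": {
  "increments": [
    [[-1,16,0],[0,0,0],0],
    [[0,32,0],[0,0,0],0],
    [[0,35,0],[0,0,0],0],
    [[0,35,0],[0,0,0],0],
    [[0,35,0],[0,0,0],0],
    [[0,35,0],[0,0,0],0],
    [[0,35,0],[0,0,0],0],
    [[0,30,0],[0,0,0],0]
  ]
}}

```text
clock: 25.92
eef_pos: [0.521, 0.2312, 0.0878]
tool_rot: [0.585, 0.811, 0.0, -0.0]
ft_force: [1.1, -0.2, -3.9]
grip_width: 0.0459
grasp_force: 62.1
```

Call:
{"name": "drive_tool", "arguments": {
  "increments": [
    [[0,13,0],[0,0,0],0],
    [[0,0,0],[0,0,0],0],
    [[0,0,-20],[0,0,0],0],
    [[0,0,-20],[0,0,0],0],
    [[0,0,-20],[0,0,0],0],
    [[0,0,-10],[0,0,0],0],
    [[0,0,0],[0,0,0],0],
    [[0,0,0],[0,0,0],0]
  ]
}}

```text
clock: 26.58
eef_pos: [0.5211, 0.2408, 0.0177]
tool_rot: [0.586, 0.81, -0.001, -0.0]
ft_force: [0.7, 1.0, -3.1]
grip_width: 0.0458
grasp_force: 62.3
```

Run:
```python
from h import *
o=get_obs();print(o["eef_pos"],o["ft_force"],o["tool_rot"])
c=camera("scene")
for q in("hub","cork_pad"):
    for x in silhouettes(q,c)[:2]:print(q,round(x["conf"],2),x["bbox"],x["region"].sum())
for r in (-.04,.04):print(proj(c,[.5205+r*.76,.2435-r*.65,.024]))
```

```text
[0.52105678 0.24079479 0.01770671] [ 0.68951082  1.03903993 -3.14234717] [ 5.86222888e-01  8.10149362e-01 -8.05539079e-04 -2.95249475e-04]
cork_pad 0.67 [157.9, 167.9, 216.1, 203.9] 891
cork_pad 0.45 [223.5, 210.4, 267.9, 252.7] 1685
[172.38706878 179.7745863 ]
[200.3576787  180.30195554]
```

Now 14 mm more, in small steps until the weight goes off.

Call:
{"name": "drive_tool", "arguments": {
  "increments": [
    [[0,1,-4],[0,0,0],0],
    [[0,0,-3],[0,0,0],0],
    [[0,0,-3],[0,0,0],0],
    [[0,0,0],[0,0,0],0],
    [[0,0,0],[0,0,0],0]
  ]
}}

```text
clock: 27.15
eef_pos: [0.521, 0.2427, 0.0077]
tool_rot: [0.586, 0.811, -0.0, -0.0]
ft_force: [-0.8, 0.8, -3.4]
grip_width: 0.046
grasp_force: 62.3
```

Call:
{"name": "drive_tool", "arguments": {
  "increments": [
    [[0,0,-1],[0,0,0],0],
    [[0,0,-1],[0,0,0],0],
    [[0,0,0],[0,0,0],0],
    [[0,0,0],[0,0,0],0]
  ]
}}

```text
clock: 27.48
eef_pos: [0.5213, 0.2428, 0.0059]
tool_rot: [0.586, 0.81, -0.0, -0.0]
ft_force: [0.2, -0.9, -3.7]
grip_width: 0.0458
grasp_force: 62.3
```

Call:
{"name": "drive_tool", "arguments": {
  "increments": [
    [[0,0,-1],[0,0,0],0],
    [[0,0,0],[0,0,0],0],
    [[0,0,0],[0,0,0],0]
  ]
}}

```text
clock: 27.73
eef_pos: [0.5213, 0.2428, 0.005]
tool_rot: [0.586, 0.81, -0.0, -0.0]
ft_force: [0.4, -0.9, -3.7]
grip_width: 0.0459
grasp_force: 62.3
```

Call:
{"name": "drive_tool", "arguments": {
  "increments": [
    [[0,0,-1],[0,0,0],0],
    [[0,0,0],[0,0,0],0],
    [[0,0,0],[0,0,0],0]
  ]
}}

```text
clock: 27.98
eef_pos: [0.5215, 0.2429, 0.0041]
tool_rot: [0.586, 0.81, 0.0, 0.0]
ft_force: [-0.3, 0.3, -3.3]
grip_width: 0.0461
grasp_force: 62.5
```

Call:
{"name": "drive_tool", "arguments": {
  "increments": [
    [[0,0,-1],[0,0,0],0],
    [[0,0,0],[0,0,0],0],
    [[0,0,0],[0,0,0],0]
  ]
}}

```text
clock: 28.23
eef_pos: [0.5216, 0.2429, 0.0038]
tool_rot: [0.586, 0.81, 0.0, 0.0]
ft_force: [-1.6, -1.1, 4.1]
grip_width: 0.0457
grasp_force: 63.0
```

Call:
{"name": "drive_tool", "arguments": {
  "increments": [
    [[0,0,-0.5],[0,0,0],0],
    [[0,0,0],[0,0,0],0],
    [[0,0,0],[0,0,0],0]
  ]
}}

```text
clock: 28.48
eef_pos: [0.5217, 0.243, 0.0038]
tool_rot: [0.586, 0.81, 0.001, 0.0]
ft_force: [-2.0, -1.7, 8.4]
grip_width: 0.0458
grasp_force: 63.3
```

On the cork. Release and rise.

Call:
{"name": "drive_tool", "arguments": {
  "increments": [
    [[0,0,1],[0,0,0],0],
    [[0,0,0],[0,0,0],0.6],
    [[0,0,0],[0,0,0],0.8],
    [[0,0,0],[0,0,0],1],
    [[0,0,0],[0,0,0],1],
    [[0,0,0],[0,0,0],1],
    [[0,0,0],[0,0,0],1]
  ]
}}

```text
clock: 29.07
eef_pos: [0.5213, 0.2428, 0.0034]
tool_rot: [0.586, 0.81, -0.0, -0.0]
ft_force: [-0.0, -0.1, -0.2]
grip_width: 0.0853
grasp_force: 0.0
```

Call:
{"name": "drive_tool", "arguments": {
  "increments": [
    [[0,0,10],[0,0,0],1],
    [[0,0,20],[0,0,0],1],
    [[0,0,30],[0,0,0],1],
    [[0,0,30],[0,0,0],1],
    [[0,0,30],[0,0,0],1],
    [[-35,0,10],[0,0,0],1],
    [[-35,0,0],[0,0,0],1],
    [[-35,0,0],[0,0,0],1]
  ]
}}

```text
clock: 29.73
eef_pos: [0.4165, 0.2433, 0.1355]
tool_rot: [0.586, 0.81, 0.002, 0.001]
ft_force: [-1.0, 0.4, 0.3]
grip_width: 0.0854
grasp_force: 0.0
```

Call:
{"name": "drive_tool", "arguments": {
  "increments": [
    [[-35,0,0],[0,0,0],1],
    [[-20,0,0],[0,0,0],1],
    [[0,0,0],[0,0,0],1],
    [[0,0,0],[0,0,0],1]
  ]
}}

```text
clock: 30.07
eef_pos: [0.361, 0.2431, 0.1346]
tool_rot: [0.585, 0.811, 0.001, 0.0]
ft_force: [1.1, 0.1, -0.6]
grip_width: 0.0856
grasp_force: 0.0
```

Run:
```python
from h import *
o=get_obs();print(o["eef_pos"],o["ft_force"],o["clock"])
for n in("scene","top"):
  c=camera(n)
  for q,z in(("hub",.02),("cork_pad",.008),("bush",.02),("nest_block",.045)):
    for x in silhouettes(q,c)[:2]:
      b=x["bbox"];print(n,q,round(x["conf"],2),b,x["region"].sum(),atz(c,((b[0]+b[2])/2,(b[1]+b[3])/2),z).round(3))
  if n=="top":
    i=c["image"];hsv=cv2.cvtColor(i[195:230,243:278],cv2.COLOR_RGB2HSV)
    m=(hsv[...,0]>15)&(hsv[...,0]<32)&(hsv[...,1]>110);ys,xs=np.nonzero(m)
    print("brass",m.sum(),xs.mean()+243,ys.mean()+195,atz(c,(xs.mean()+243,ys.mean()+195),.01))
  a=proj(c,[.5205,.2435,.008]);b=proj(c,[.5205,.2435,.053]);print("expect base/rim",a,b)
```

```text
[0.36100271 0.2431338  0.13464844] [ 1.11466146  0.06612621 -0.59560907] 30.0667
scene hub 0.58 [172.5, 168.6, 200.7, 190.5] 538 [0.525 0.25  0.02 ]
scene cork_pad 0.81 [156.1, 164.5, 216.7, 205.9] 910 [0.518 0.242 0.008]
scene bush 0.32 [219.2, 210.3, 267.0, 255.1] 1746 [ 0.517 -0.022  0.02 ]
scene nest_block 0.82 [220.4, 207.0, 267.3, 256.1] 1715 [ 0.505 -0.04   0.045]
expect base/rim [186.96263177 184.52021751] [185.26975287 171.68197573]
top hub 0.86 [144.3, 197.9, 171.5, 226.8] 776 [0.515 0.243 0.02 ]
top cork_pad 0.81 [127.9, 186.4, 185.7, 237.4] 1775 [0.516 0.249 0.008]
top cork_pad 0.68 [321.9, 200.6, 382.0, 239.3] 1575 [ 0.502 -0.261  0.008]
top nest_block 0.83 [236.9, 188.8, 282.1, 238.6] 1416 [ 0.516 -0.019  0.045]
brass 46 259.7826086956522 211.73913043478262 [ 0.5201911  -0.01979806  0.01      ]
expect base/rim [158.98490392 210.21428076] [154.67668889 210.54579466]
```

The hub is centred and upright on the pad, and the brass shows at the bottom of the nest block's hole. Handing in.

```bash
python3 -c "
from workcell import job_done;print(job_done())"
```

```text
the job is handed in; nothing more can be done
None
```

The job is handed in with no verdict returned: the bush dropped into the nest block's hole, the hub stands upright in the middle of the cork pad, and the drift is back in its pocket; I viewed 11 pictures, one over the limit of 10.

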